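# Park the print head of a label printer's mechanism open

### The arm

A 6-joint arm with a two-finger parallel gripper is mounted at the origin on the work surface. World frame = base frame: x ahead of the robot, y to its left, z up, the work surface at z = 0. Lengths are in mm, angles in rad, forces in N, time in s.
With the tool pointing down it reaches from about 275 to 850 mm from the base axis. Payload 19 kg.
Tool frame: the origin (TCP) lies midway between the tips of the shut fingers; the grasp point (between the pads) lies 19 mm behind it (manip.tcp_to_grasp is the distance from the TCP to the grasp point, in mm); z points along the fingers, y is the line along which they close (so a half turn about z gives the same grasp; the last joint's range is limited). The gripper opens to 85 mm and grips with 20 to 120 N. Pads are 22 mm wide; open, the fingers measure 114 mm over their backs; the gripper's body (76 mm by 85 mm) begins 54 mm behind the grasp point. The pads swing forward as they close: fully open they stand 13 mm farther back than shut.
Start: joints at [-1.252, 0.15, 1.437, -0, 1.554, -0.134], TCP at [251.525, -517.035, 231.267] pointing down, gripper open.
Joint ranges: [-2.8, 2.8], [-0.68, 2.1], [0.12, 2.68], [-1.39, 4.53], [0.16, 2.79], [-2.81, 2.81]. Speed limits (rad/s): [1.89, 1.89, 2.22, 3.01, 3.01, 3.01].

### API

Orientations are given as a unit quaternion [x, y, z, w].
In Python, from workcell import manip gives the robot as it stands.
- The arm moves only by the tool move_arm, never from a script. Its argument "steps" is a list of rows, each an object with "claw": the closure, from -1 (fully open) to 1 (shut), so that 0 is half open; "dp": the shift along the tool's x, y, z each as a share of 0.75 m, from -1 to 1, a list of three; "turn": the turn about the tool's z as a share of pi rad, from -1 to 1. A call has 1 to 10 rows; each row shifts and turns the commanded pose from where the row before left it, along the tool's axes as they then stand; what a row does not reach is not made up. A row lasts 1/8 s, in which the tool goes at most 62.5 mm and 10.7 degrees, less where a joint would pass 70% of its speed; a pose out of reach is approached as far as the arm can. A call with a number of a shift or a turn outside -1 to 1 is refused whole. A call with a gripper value outside its range is refused whole. The fingers move at their own pace and stop on an object; "squeeze" is the grip in N (left out, the last holds). Time passes only in rows, so rows that do not move let the fingers close. It gives the time, the measured TCP pose, the force, the opening and the grip force at its end, in the units of the state.
- manip.sense(): the state, without advancing time (a new reading comes with each control period).
- manip.capture(name): name is "scene" or "top" or "wrist"; returns a dict with "image" (384x512x3 uint8, blue, green, red), "fx", "fy", "cx", "cy" (pixels), "R" (3x3) and "t" (3): a world point X has camera coordinates R X + t. Camera axes: x right, y down, z forward; pixel columns grow to the right and rows downward; lengths in mm; the calibration is good to about 2 mm. A picture is of the moment at which its call begins. There is no depth.
- manip.hand_in(): hands the job in; it is judged then, once.
The state is a dict: "clock": time; "joints": joint angles; "joint_velocities": joint speeds; "joint_efforts": joint torques, N m; "eef_pos": TCP position; "tcp_rot": TCP orientation; "contact_force": force on the tool from outside, world axes, zero at the start; "ft_torque": the same for the moment, N m; "opening": finger opening in mm; "grip_force": force on a finger pad.
Only numpy, scipy, OpenCV 4.12 (cv2) and the standard library are available. Lean on these libraries where they do the work, as an engineer would, in place of code of your own. Each camera call takes 0.05 s, during which the arm holds its last target. There are 200 camera calls.

### The job

The print mechanism of a label printer stands on the bench and its print head has to be parked open for cleaning. With the fingertips, push the black knob on the top plate along the long leg of its L-shaped slot to the corner, then sideways fully home into the short leg, and let go. Only push the knob, do not pinch it; keep off the print head and leave the things around it where they are.

Things in the scene. Friction and masses are not known exactly. Their poses are not given: they have to be found in the camera images.
- mechanism: print mechanism of a 4-inch label printer, 220 mm deep, 190 mm wide, fixed to the bench. Origin: centre of its underside, on the bench; z up. Own -x end: label exit with black platen roller and the print head, which rises to at most 145 mm above the bench when open. Own +x end: the aluminium top plate
- plate (a point): the aluminium top plate: 110 mm along x by 180 mm along y; this point is the centre of its top face, 113 mm above the bench; axes as the mechanism's. In it an L-shaped slot 11 mm wide: long leg 60 mm along +y from slot_start to slot_corner, short leg 26 mm along +x from slot_corner to slot_end. Apart from the knob and flat screw heads nothing stands above the plate
- slot_start (a point): middle of the slot's width where the pin's axis stands at the free end of the long leg (head closed), at the height of the plate's top face; axes as the mechanism's
- slot_corner (a point): the same point at the corner of the L
- slot_end (a point): the same point at the blind end of the short leg (parked); the pin's axis gets within 1 mm of it
- knob_mid (a point): centre of the black thumb knob, on the axis of the 9 mm pin that rides in the slot, 15 mm above the plate's top face. The knob is an upright square block 18 x 18 mm with its faces along the mechanism's x and y, from 2 to 28 mm above the plate
- knob_along (a joint): travel of the knob along the long leg, m: 0 at slot_start, 0.060 at the corner and everywhere in the short leg
- knob_across (a joint): travel of the knob along the short leg, m: 0 in the long leg, 0.026 at slot_end. The knob cannot turn, tilt or come out of the plate, and stays where it is left. About 4 N push it along the long leg, about 2 N along the short leg; solid slot edges stop it at the ends and everywhere outside the L
- print_head (a joint): opening angle of the print head, rad: 0 closed on the platen, 0.30 fully open. A cam on the knob's slide lifts it: 5 rad per m of knob_along
- head_edge (a point): middle of the print head's front edge (head 140 mm wide, aluminium, hinged at its rear on the mechanism), on its upper face; not to be touched
- label_roll: bystander: roll of white labels standing on its end, 112 mm diameter, 90 mm high; origin at the centre of its underside
- cleaner: bystander: white cleaner bottle with black cap, 52 mm diameter, 135 mm high; origin at the centre of its underside
- ribbon: bystander: black ribbon roll standing on end, 58 mm diameter, 110 mm high; origin at the centre of its underside
- screwdriver: bystander: screwdriver lying on the bench, 180 mm long along its own x

How it is judged (in metres and radians):
On the way:
1. the knob has come along the long leg to the corner (value of joint knob_along above 0.055 m and value of joint knob_across below 0.008 m).
At the end, for the whole second after the job is handed in: the knob stands at rest in the short leg, within 5 mm of its blind end, and the print head is open (above 0.27 rad) (value of joint knob_along above 0.056 m and value of joint knob_across above 0.021 m and value of joint print_head above 0.27 rad and velocity of joint knob_along between -0.01 and 0.01 m/s and velocity of joint knob_across between -0.01 and 0.01 m/s); the robot touches nothing.
It fails at once if the knob is pinched: pressed on two opposite faces at once ((contact force between the fingers and knob_across_c2 above 2 N and contact force between the fingers and knob_across_c3 above 2 N) or (contact force between the fingers and knob_across_c4 above 2 N and contact force between the fingers and knob_across_c5 above 2 N)).
It fails at once if the print head is touched (contact force between any of the fingers, the arm and print_head above 1 N).
It fails at once if a bystander is moved or lifted by more than 15 mm (distance of any of label_roll, cleaner, ribbon, screwdriver from where it was at the start of the episode above 0.015 m).
It also fails if it takes over 48 s, if anything falls off the work surface, if the arm or the gripper's body presses on something with over 40 N, if the wrist force passes 120 N, or if a joint passes its speed limit or range.

## Working session

There is one attempt and no reset: what is moved stays moved. The work goes in short steps, Python scripts to look and compute and a tool call to move; the robot and the scene stay as the last step left them, time stands still between calls to the robot, and variables do not carry over. Pictures are saved under pics/ and viewed, at most 13 in all, crops included, and the job is handed in when it is done.

Besides the shell and the picture viewer there is one more tool, called after "Emit:" in YAML: its name, and indented under it one key for each argument. move_arm: Moves the arm, as the interface text tells. Its arguments: {"type":"object","properties":{"steps":{"type":"array"},"squeeze":{"type":"number"}},"required":["steps"]}

```bash
mkdir -p pics; python3 - <<'E'
from workcell import manip
import cv2,pickle
s=manip.sense();print(s['clock'],s['eef_pos'],s['tcp_rot'],s['opening'])
for n in('scene','top'):
    c=manip.capture(n);cv2.imwrite(f'pics/{n}0.png',c['image']);pickle.dump(c,open(f'{n}.pkl','wb'));print(n,c['fx'],c['cx'],c['cy'],c['R'],c['t'])
E
```

```text
0.0 [ 251.4719391  -516.85329889  230.69715071] [ 9.74478248e-01  2.24481212e-01 -4.50958109e-05 -5.71801502e-04] 85.34606891521288
scene 362.10289765033815 257.14569885158136 189.90234253166392 [[ 4.49932000e-01  8.93062807e-01 -1.36620789e-04]
 [ 7.54039537e-01 -3.79972955e-01 -5.35765741e-01]
 [-4.78524369e-01  2.40955134e-01 -8.44366657e-01]] [-240.59329907 -403.22078815 1339.30986228]
top 377.78755701570657 257.24262336581444 188.39726704667518 [[ 0.02235087 -0.99955133  0.01993946]
 [-0.99884315 -0.02317554 -0.04213368]
 [ 0.04257688 -0.01897467 -0.99891299]] [ -43.02620118  558.19677305 1089.14347756]
```

View pics/scene0.png

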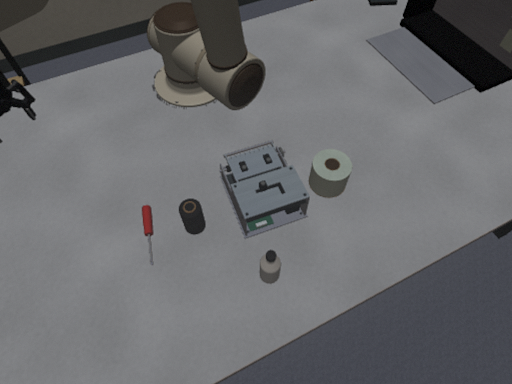

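View pics/top0.png

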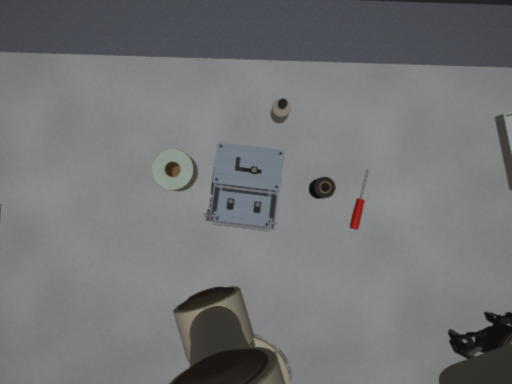

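The top view shows the plate at about (248,167), the knob at about (255,170), the slot running left to about (237,168) and then up to about (237,159). The print head lies below it, on the robot's side. I'll enlarge the top view and find the plate corners.

```bash
cat > h.py <<'E'
import numpy as np
def ray(c,u,v,z):
    d=c['R'].T@np.array([(u-c['cx'])/c['fx'],(v-c['cy'])/c['fy'],1]);o=-c['R'].T@c['t']
    return o+d*(z-o[2])/d[2]
def proj(c,X):
    p=c['R']@np.array(X,float)+c['t'];return c['fx']*p[0]/p[2]+c['cx'],c['fy']*p[1]/p[2]+c['cy']
E
python3 - <<'E'
import cv2,pickle,numpy as np
from h import *
a=pickle.load(open('top.pkl','rb'));b=pickle.load(open('scene.pkl','rb'))
A=cv2.resize(a['image'][135:240,195:295],None,fx=5.5,fy=5.5,interpolation=cv2.INTER_CUBIC)
B=cv2.resize(b['image'][135:240,210:320],None,fx=2.2,fy=2.2,interpolation=cv2.INTER_CUBIC)
cv2.imwrite('pics/z.png',A)
im=a['image'].astype(int);m=((im[...,0]-im[...,2]>12)&(im.sum(2)>300)).astype('u1')
n,l,st,ce=cv2.connectedComponentsWithStats(m)
for i in range(1,n):
    if st[i,4]>300 : 
        cn=max(cv2.findContours((l==i).astype('u1'),0,1)[0],key=cv2.contourArea);print(st[i],cv2.minAreaRect(cn))
E
```

```text
[ 213  142   71   49 2518] ((248.12307739257812, 166.015380859375), (67.47489929199219, 40.93146514892578), 7.125016689300537)
[ 215  186   56   40 1392] ((243.3095245361328, 206.9791259765625), (54.26117706298828, 34.220394134521484), 9.272602081298828)
```

View pics/z.png

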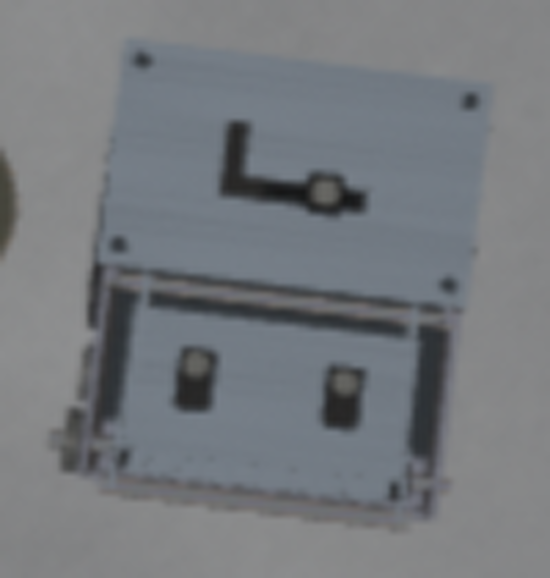

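The zoomed view (5.5×, offset 195,135) has the knob top at (325,192), the slot's right end at (366,200), the corner at about (237,187) and the short-leg end at about (238,122). The knob already stands some way along the long leg. Next I'll work out the positions.

```bash
python3 - <<'E'
import pickle,numpy as np,cv2
from h import *
a=pickle.load(open('top.pkl','rb'));b=pickle.load(open('scene.pkl','rb'))
P=lambda x,y,z:ray(a,x/5.5+195-.41,y/5.5+135-.41,z)
f=lambda p:np.round(p[:2],1)
scr={k:P(*q,113) for k,q in dict(tl=(142,60),tr=(470,101),bl=(118,244),br=(449,285)).items()}
c=sum(scr.values())/4
ey=(scr['tl']-scr['tr']+scr['bl']-scr['br']);ex=(scr['tl']-scr['bl']+scr['tr']-scr['br'])
print('centre',f(c),'rect',f(ray(a,248.1,166,113)),'yaw',np.degrees(np.arctan2(ex[1],ex[0])),np.degrees(np.arctan2(-ey[0],ey[1])),np.linalg.norm(ey)/2,np.linalg.norm(ex)/2)
yaw=np.arctan2(ex[1]-ey[0],ex[0]+ey[1]);R=np.array([[np.cos(yaw),-np.sin(yaw)],[np.sin(yaw),np.cos(yaw)]])
print(np.degrees(yaw))
for n,q in dict(slotR=(366,200,113),corner=(237,187,113),tipU=(238,122,113),knob=(325,192,141)).items():
    p=P(*q);print(n,f(p),'local',np.round(R.T@(p-c)[:2],1))
# scene check
k=P(325,192,141);print('knob in scene',proj(b,k),'slotcorner',proj(b,P(237,187,113)), 'centre',proj(b,c))
B=cv2.resize(b['image'][135:240,210:320],None,fx=5.5,fy=5.5,interpolation=cv2.INTER_CUBIC)
for q in (k,P(237,187,113),c,P(366,200,113)):
    u,v=proj(b,q);cv2.circle(B,(int((u-210+.41)*5.5),int((v-135+.41)*5.5)),3,(0,0,255),-1)
cv2.imwrite('pics/zs.png',B)
E
```

```text
centre [613.8  -3.1] rect [613.6  -2.8] yaw -5.605809656836302 -5.72247902246902 160.13780912524874 89.74333288451366
-5.680577915699241
slotR [601.3 -37.7] local [ -9.1 -35.6]
corner [606.1  24.6] local [-10.5  26.9]
tipU [637.6  24.9] local [20.8 30.3]
knob [602.1 -17.6] local [-10.3 -15.6]
knob in scene (np.float64(262.83910402542506), np.float64(182.84692855233405)) slotcorner (np.float64(277.5546436921225), np.float64(183.82091781713186)) centre (np.float64(269.6561797176547), np.float64(190.01161354826763))
```

View pics/zs.png

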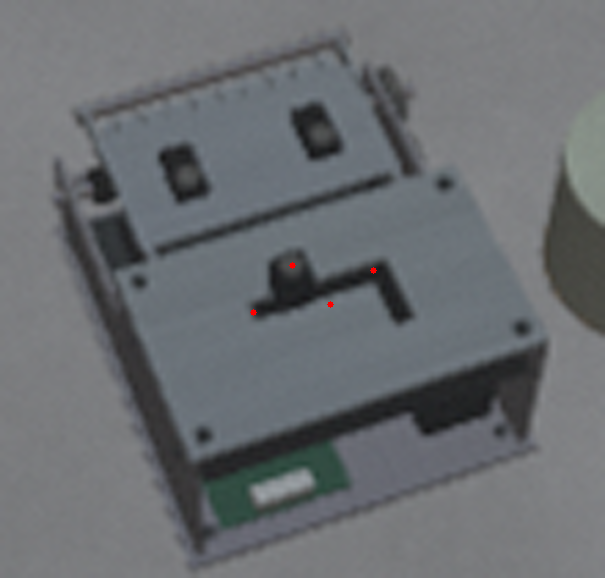

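The projected points land on the knob, slot start, corner and plate in the scene view to within about 2 mm, and the screw spacing is 160 × 90 mm, which is plausible. Start by shutting the fingers and turning the tool to the mechanism's axes.

Emit:
move_arm:
  steps:
    - {"claw": 1,"dp": [0,0,0],"turn": 0.0586}
    - {"claw": 1,"dp": [0,0,0],"turn": 0.0586}
    - {"claw": 1,"dp": [0,0,0],"turn": 0.0586}
    - {"claw": 1,"dp": [0,0,0],"turn": 0}
    - {"claw": 1,"dp": [0,0,0],"turn": 0}
  squeeze: 60

```text
clock: 0.72
eef_pos: [251.5, -517.0, 231.1]
tcp_rot: [0.999, -0.047, -0.0, -0.0]
contact_force: [-0.8, -0.1, -0.7]
opening: 0.1
grip_force: 0.0
```

```bash
cat >> h.py <<'E'
from scipy.spatial.transform import Rotation as Ro
yaw=np.radians(-5.68);Rm=Ro.from_euler('z',yaw).as_matrix();C=np.array([613.8,-3.1,113])
def loc(s): 
    T=Ro.from_quat(s['tcp_rot']).as_matrix()
    print('t',s['clock'],'local',np.round(Rm.T@(s['eef_pos']-C),1),'toolx yaw',np.degrees(np.arctan2(T[1,0],T[0,0])),'F loc',np.round(Rm.T@s['contact_force'],1),'open',s['opening'])
    return T
def to(s,l):
    T=loc(s);d=T.T@(C+Rm@np.array(l)-s['eef_pos']);print('tool shift mm',d.round(1),'share',(d/750).round(4))
E
python3 -c "
from h import *;from workcell import manip
to(manip.sense(),[-10,-54,90])"
```

```text
t 0.725 local [-309.7 -547.2  118.1] toolx yaw -5.444136662006677 F loc [-0.8 -0.2 -0.7] open 0.1474681369119849
tool shift mm [ 301.7 -492.    28.2] share [ 0.4023 -0.656   0.0376]
```

Emit:
move_arm:
  steps:
    - {"claw": 1,"dp": [0.0402,-0.0656,0],"turn": 0}
    - {"claw": 1,"dp": [0.0402,-0.0656,0],"turn": 0}
    - {"claw": 1,"dp": [0.0402,-0.0656,0],"turn": 0}
    - {"claw": 1,"dp": [0.0402,-0.0656,0],"turn": 0}
    - {"claw": 1,"dp": [0.0402,-0.0656,0],"turn": 0}
    - {"claw": 1,"dp": [0.0402,-0.0656,0],"turn": 0}
    - {"claw": 1,"dp": [0.0402,-0.0656,0],"turn": 0}
    - {"claw": 1,"dp": [0.0402,-0.0656,0],"turn": 0}
    - {"claw": 1,"dp": [0.0402,-0.0656,0],"turn": 0}
    - {"claw": 1,"dp": [0,0,0],"turn": 0}

```text
clock: 1.98
eef_pos: [567.0, -100.3, 230.8]
tcp_rot: [0.999, -0.046, -0.0, -0.0]
contact_force: [-0.7, -0.9, -0.7]
opening: 0.2
grip_force: 0.0
```

```bash
python3 -c "
from h import *;from workcell import manip;import cv2
to(manip.sense(),[-10,-54,40])
c=manip.capture('wrist');cv2.imwrite('pics/w1.png',c['image'])
k=C+Rm@np.array([-10.3,-15.6,28]);print('knob expected',proj(c,k),'corner',proj(c,C+Rm@np.array([-10,30,0])))"
```

```text
t 1.975 local [ -37.  -101.4  117.8] toolx yaw -5.264029845303394 F loc [-0.6 -0.9 -0.7] open 0.2421076325314394
tool shift mm [ 27.4 -47.1  77.8] share [ 0.0365 -0.0628  0.1037]
knob expected (np.float64(154.62750645266425), np.float64(163.8809190822264)) corner (np.float64(116.84970403506023), np.float64(157.19466078183362))
```

View pics/w1.png

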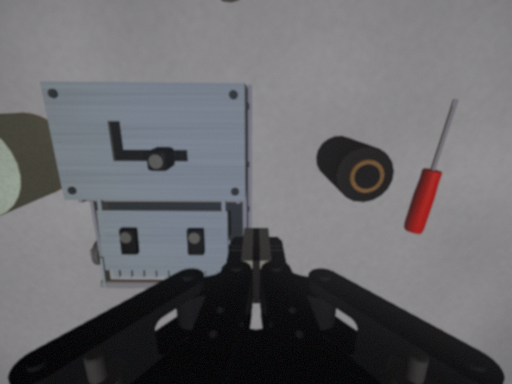

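The wrist view puts the knob top at (157,160), against a predicted (155,164), and the corner at (116,156). The estimate agrees to about 3 mm. Now move alongside the knob and go down.

Emit:
move_arm:
  steps:
    - {"claw": 1,"dp": [0.0365,-0.0628,0],"turn": 0.0023}
    - {"claw": 1,"dp": [0,0,0.05],"turn": 0}
    - {"claw": 1,"dp": [0,0,0.05],"turn": 0}
    - {"claw": 1,"dp": [0,0,0.025],"turn": 0}
    - {"claw": 1,"dp": [0,0,0.02],"turn": 0}
    - {"claw": 1,"dp": [0,0,0],"turn": 0}

```text
clock: 2.78
eef_pos: [597.3, -59.6, 122.4]
tcp_rot: [0.999, -0.053, -0.0, -0.0]
contact_force: [0.4, -0.2, 0.5]
opening: -0.5
grip_force: 0.0
```

```bash
python3 -c "
from h import *;from workcell import manip;import cv2
to(manip.sense(),[-10,6,8])
c=manip.capture('wrist');cv2.imwrite('pics/w2.png',c['image'])"
```

```text
t 2.775 local [-10.9 -57.9   9.4] toolx yaw -6.1170806438022005 F loc [ 0.4 -0.1  0.5] open -0.4526125477032083
tool shift mm [  0.4 -63.9   1.4] share [ 0.0005 -0.0852  0.0018]
```

View pics/w2.png

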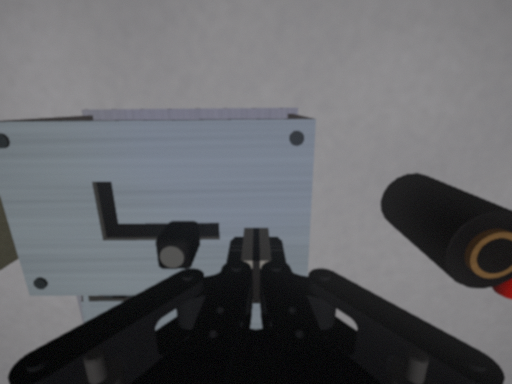

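The fingertips at (256,235) are level with the slot at row 231, and the knob at (178,245) is clear to the left. Push towards the corner.

Emit:
move_arm:
  steps:
    - {"claw": 1,"dp": [0,-0.0107,0],"turn": 0}
    - {"claw": 1,"dp": [0,-0.0107,0],"turn": 0}
    - {"claw": 1,"dp": [0,-0.008,0],"turn": 0}
    - {"claw": 1,"dp": [0,-0.008,0],"turn": 0}
    - {"claw": 1,"dp": [0,-0.008,0],"turn": 0}
    - {"claw": 1,"dp": [0,-0.008,0],"turn": 0}
    - {"claw": 1,"dp": [0,-0.008,0],"turn": 0}
    - {"claw": 1,"dp": [0,-0.008,0],"turn": 0}
    - {"claw": 1,"dp": [0,0,0],"turn": 0}

```text
clock: 3.95
eef_pos: [602.9, -6.8, 122.4]
tcp_rot: [0.999, -0.053, -0.0, -0.0]
contact_force: [1.0, -0.9, -0.7]
opening: -0.1
grip_force: 0.0
```

```bash
python3 -c "
from h import *;from workcell import manip;import cv2
to(manip.sense(),[-10,6,8])
c=manip.capture('wrist');cv2.imwrite('pics/w3.png',c['image'])"
```

```text
t 3.95 local [-10.5  -4.8   9.4] toolx yaw -6.085285406477468 F loc [ 1.  -0.8 -0.7] open -0.1410441880145501
tool shift mm [  0.4 -10.8   1.4] share [ 0.0005 -0.0144  0.0019]
```

View pics/w3.png

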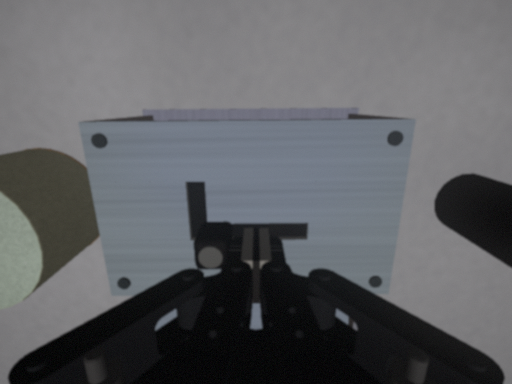

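The knob has moved with the fingers. Its base is at about column 215 and the corner at column 198, so about 10 mm remain. I'll take small steps.

Emit:
move_arm:
  steps:
    - {"claw": 1,"dp": [0,-0.004,0],"turn": 0}
    - {"claw": 1,"dp": [0,-0.004,0],"turn": 0}
    - {"claw": 1,"dp": [0,-0.003,0],"turn": 0}
    - {"claw": 1,"dp": [0,0,0],"turn": 0}

```text
clock: 4.5
eef_pos: [603.8, 1.0, 122.4]
tcp_rot: [0.999, -0.053, -0.0, -0.0]
contact_force: [-1.1, -0.6, -0.5]
opening: 0.1
grip_force: 0.7
```

Emit:
move_arm:
  steps:
    - {"claw": 1,"dp": [0,-0.002,0],"turn": 0}
    - {"claw": 1,"dp": [0,0,0],"turn": 0}

```text
clock: 4.75
eef_pos: [604.0, 2.3, 122.5]
tcp_rot: [0.999, -0.053, -0.0, -0.0]
contact_force: [-2.0, -2.9, -1.0]
opening: -0.4
grip_force: 1.2
```

```bash
python3 -c "
from h import *;from workcell import manip;import cv2
to(manip.sense(),[-10,6,8])
c=manip.capture('wrist');cv2.imwrite('pics/w4.png',c['image'][130:300,100:420])"
```

```text
t 4.75 local [-10.3   4.4   9.5] toolx yaw -6.112131067219858 F loc [-1.7 -3.1 -1. ] open -0.3891447486461853
tool shift mm [ 0.3 -1.6  1.5] share [ 0.0004 -0.0022  0.002 ]
```

View pics/w4.png

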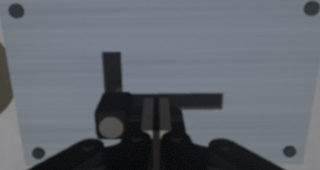

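The knob base (crop columns about 98–130) is nearly centred on the short leg (columns 103–121). I'll push gently until the stop shows as force.

Emit:
move_arm:
  steps:
    - {"claw": 1,"dp": [0,-0.002,0],"turn": 0}
    - {"claw": 1,"dp": [0,0,0],"turn": 0}

```text
clock: 5.05
eef_pos: [604.2, 3.8, 122.6]
tcp_rot: [0.999, -0.053, -0.0, -0.0]
contact_force: [-1.1, -2.0, -1.2]
opening: 0.0
grip_force: 1.3
```

Emit:
move_arm:
  steps:
    - {"claw": 1,"dp": [0,-0.002,0],"turn": 0}
    - {"claw": 1,"dp": [0,0,0],"turn": 0}

```text
clock: 5.3
eef_pos: [604.3, 5.3, 122.6]
tcp_rot: [0.999, -0.053, -0.0, -0.0]
contact_force: [-1.4, -3.3, -2.8]
opening: 0.0
grip_force: 1.2
```

Emit:
move_arm:
  steps:
    - {"claw": 1,"dp": [0,-0.002,0],"turn": 0}
    - {"claw": 1,"dp": [0,0,0],"turn": 0}

```text
clock: 5.55
eef_pos: [604.5, 6.5, 122.6]
tcp_rot: [0.999, -0.053, -0.0, 0.0]
contact_force: [-2.1, -5.2, -2.2]
opening: 0.0
grip_force: 2.7
```

Emit:
move_arm:
  steps:
    - {"claw": 1,"dp": [0,-0.002,0],"turn": 0}
    - {"claw": 1,"dp": [0,0,0],"turn": 0}

```text
clock: 5.8
eef_pos: [604.5, 7.0, 122.6]
tcp_rot: [0.999, -0.054, -0.0, 0.001]
contact_force: [-3.7, -14.1, -0.1]
opening: 0.2
grip_force: 6.9
```

The force rose to 14 N with no further travel, so the knob is at the corner. Back off and lift, then move around to the knob's -x side.

Emit:
move_arm:
  steps:
    - {"claw": 1,"dp": [0,0.016,0],"turn": 0}
    - {"claw": 1,"dp": [0,0,-0.04],"turn": 0}
    - {"claw": 1,"dp": [0,0,-0.03],"turn": 0}
    - {"claw": 1,"dp": [0,0,0],"turn": 0}

```text
clock: 6.3
eef_pos: [604.2, -3.9, 176.9]
tcp_rot: [0.999, -0.053, 0.002, -0.0]
contact_force: [0.5, -0.5, -0.8]
opening: 0.0
grip_force: 0.0
```

```bash
python3 -c "
from h import *;from workcell import manip;import cv2
to(manip.sense(),[-38,30,9])
c=manip.capture('top');cv2.imwrite('pics/t5.png',cv2.resize(c['image'][135:240,195:295],None,fx=5.5,fy=5.5,interpolation=cv2.INTER_CUBIC))
for l in ([-10,30,28],[-10,30,0]):
  u,v=proj(c,C+Rm@np.array(l));print((u-195+.41)*5.5,(v-135+.41)*5.5)"
```

```text
t 6.3 local [-9.5 -1.7 63.9] toolx yaw -6.114265795150492 F loc [ 0.5 -0.4 -0.8] open 0.04370462123763989
tool shift mm [-28.9 -31.4  54.8] share [-0.0386 -0.0419  0.0731]
228.53002035241414 179.62127282296203
230.61280485118033 185.316984818536
```

View pics/t5.png

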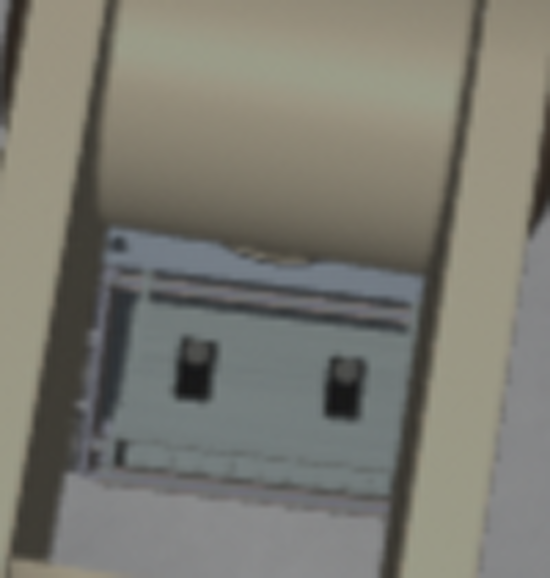

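The arm hides the knob, but the print head is raised (its front edge has shifted in the image). Go over to the knob's -x side and down.

Emit:
move_arm:
  steps:
    - {"claw": 1,"dp": [-0.0386,-0.0419,0],"turn": -0.002}
    - {"claw": 1,"dp": [0,0,0.0366],"turn": 0}
    - {"claw": 1,"dp": [0,0,0.02],"turn": 0}
    - {"claw": 1,"dp": [0,0,0.0166],"turn": 0}
    - {"claw": 1,"dp": [0,0,0],"turn": 0}

```text
clock: 6.98
eef_pos: [577.7, 30.3, 119.2]
tcp_rot: [0.999, -0.05, -0.001, -0.0]
contact_force: [-0.2, 0.3, 0.7]
opening: -0.0
grip_force: 0.0
```

```bash
python3 -c "
from h import *;from workcell import manip;import cv2
to(manip.sense(),[-4,30,9])
c=manip.capture('wrist');cv2.imwrite('pics/w6.png',c['image'])"
```

```text
t 6.975 local [-39.2  29.7   6.2] toolx yaw -5.779155135506409 F loc [-0.2  0.2  0.7] open -0.045843413889602294
tool shift mm [35.2 -0.4 -2.9] share [ 0.0469 -0.0005 -0.0039]
```

View pics/w6.png

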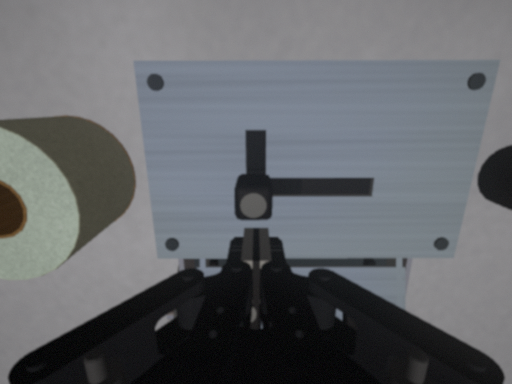

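The knob stands at the corner (253,195) with the short leg straight above it, and the fingertips at (257,232) sit directly behind it. Push +x.

Emit:
move_arm:
  steps:
    - {"claw": 1,"dp": [0.007,0,-0.002],"turn": 0}
    - {"claw": 1,"dp": [0.007,0,0],"turn": 0}
    - {"claw": 1,"dp": [0.006,0,0],"turn": 0}
    - {"claw": 1,"dp": [0.006,0,0],"turn": 0}
    - {"claw": 1,"dp": [0.006,0,0],"turn": 0}
    - {"claw": 1,"dp": [0.006,0,0],"turn": 0}
    - {"claw": 1,"dp": [0,0,0],"turn": 0}

```text
clock: 7.9
eef_pos: [606.6, 27.6, 121.5]
tcp_rot: [0.999, -0.05, 0.0, -0.0]
contact_force: [0.8, 0.2, -0.5]
opening: -0.1
grip_force: 0.0
```

Emit:
move_arm:
  steps:
    - {"claw": 1,"dp": [0.004,0,0],"turn": 0}
    - {"claw": 1,"dp": [0,0,0],"turn": 0}

```text
clock: 8.15
eef_pos: [609.4, 27.4, 121.6]
tcp_rot: [0.999, -0.05, 0.0, -0.0]
contact_force: [0.7, -0.8, 0.6]
opening: -0.2
grip_force: 0.0
```

Emit:
move_arm:
  steps:
    - {"claw": 1,"dp": [0.002,0,0],"turn": 0}
    - {"claw": 1,"dp": [0,0,0],"turn": 0}

```text
clock: 8.4
eef_pos: [610.8, 27.3, 121.7]
tcp_rot: [0.999, -0.05, 0.0, -0.0]
contact_force: [-1.3, -0.5, -0.2]
opening: 0.2
grip_force: 0.4
```

Continue in small steps until the stop.

Emit:
move_arm:
  steps:
    - {"claw": 1,"dp": [0.002,0,0],"turn": 0}
    - {"claw": 1,"dp": [0,0,0],"turn": 0}

```text
clock: 8.65
eef_pos: [612.4, 27.1, 121.7]
tcp_rot: [0.999, -0.05, 0.0, -0.0]
contact_force: [-0.6, -0.7, -0.8]
opening: -0.4
grip_force: 0.4
```

Emit:
move_arm:
  steps:
    - {"claw": 1,"dp": [0.002,0,0],"turn": 0}
    - {"claw": 1,"dp": [0,0,0],"turn": 0}

```text
clock: 8.9
eef_pos: [613.9, 27.0, 121.6]
tcp_rot: [0.999, -0.05, 0.0, -0.0]
contact_force: [0.2, -0.0, -0.5]
opening: -0.3
grip_force: 0.4
```

```bash
python3 -c "
from h import *;from workcell import manip;import cv2
to(manip.sense(),[-4,30,9])
c=manip.capture('wrist');cv2.imwrite('pics/w7.png',c['image'])"
```

```text
t 8.9 local [-2.9 29.9  8.6] toolx yaw -5.755629340372377 F loc [ 0.2 -0.  -0.5] open -0.2698819214196466
tool shift mm [-1.1 -0.1 -0.4] share [-0.0015 -0.0001 -0.0005]
```

View pics/w7.png

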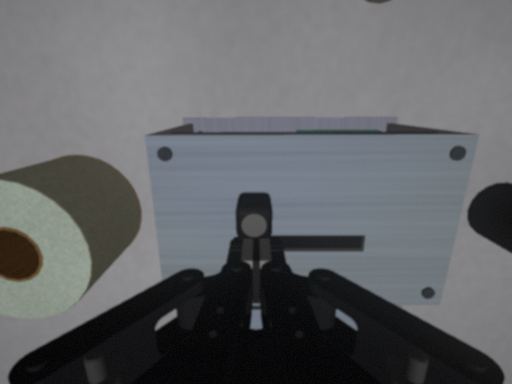

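The knob at (254,215) now covers the end of the short leg, but the stop hasn't been felt yet.

Emit:
move_arm:
  steps:
    - {"claw": 1,"dp": [0.002,0,0],"turn": 0}
    - {"claw": 1,"dp": [0,0,0],"turn": 0}

```text
clock: 9.2
eef_pos: [615.4, 26.8, 121.7]
tcp_rot: [0.999, -0.05, 0.0, -0.0]
contact_force: [-0.8, -0.2, -1.4]
opening: 0.2
grip_force: 0.4
```

Emit:
move_arm:
  steps:
    - {"claw": 1,"dp": [0.002,0,0],"turn": 0}
    - {"claw": 1,"dp": [0,0,0],"turn": 0}

```text
clock: 9.45
eef_pos: [616.2, 26.7, 121.7]
tcp_rot: [0.999, -0.05, -0.001, -0.0]
contact_force: [-8.1, 0.6, 3.1]
opening: -0.4
grip_force: 3.9
```

Emit:
move_arm:
  steps:
    - {"claw": 1,"dp": [0.002,0,0],"turn": 0}
    - {"claw": 1,"dp": [0,0,0],"turn": 0}

```text
clock: 9.7
eef_pos: [616.5, 26.7, 121.6]
tcp_rot: [0.999, -0.05, -0.002, -0.0]
contact_force: [-22.0, 0.9, 9.2]
opening: -0.1
grip_force: 10.5
```

The knob is against the blind end at 22 N. Back straight off, then lift.

Emit:
move_arm:
  steps:
    - {"claw": 1,"dp": [-0.014,0,0],"turn": 0}
    - {"claw": 1,"dp": [0,0,0],"turn": 0}
    - {"claw": 1,"dp": [0,0,-0.05],"turn": 0}
    - {"claw": 1,"dp": [0,0,-0.06],"turn": 0}
    - {"claw": 1,"dp": [0,0,-0.06],"turn": 0}
    - {"claw": 1,"dp": [-0.05,0,0],"turn": 0}
    - {"claw": 1,"dp": [0,0,0],"turn": 0}
    - {"claw": 1,"dp": [0,0,0],"turn": 0}

```text
clock: 10.7
eef_pos: [570.9, 31.3, 249.3]
tcp_rot: [0.999, -0.05, 0.0, -0.0]
contact_force: [-0.0, -0.6, -0.1]
opening: -0.1
grip_force: 0.0
```

```bash
python3 -c "
from h import *;from workcell import manip;import cv2
s=manip.sense();loc(s)
c=manip.capture('wrist');im=c['image']
for l in ([16,30,28],[-10,30,28]): print(proj(c,C+Rm@np.array(l)))
cv2.imwrite('pics/w8.png',im)"
```

```text
t 10.7 local [-46.1  29.9 136.3] toolx yaw -5.759344624916282 F loc [ 0.1 -0.6 -0.1] open -0.10509769904739841
(np.float64(254.8985898315902), np.float64(120.83726724607807))
(np.float64(254.96334087847507), np.float64(150.38166324151734))
```

View pics/w8.png

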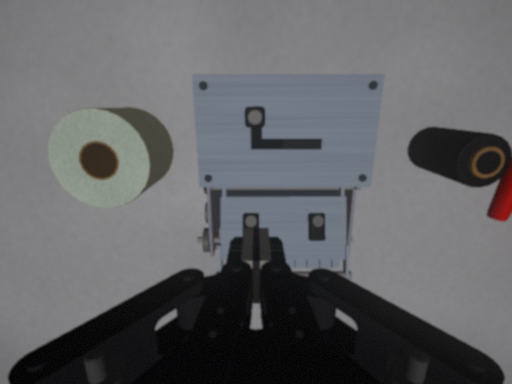

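The knob is parked at the end of the short leg: seen at (255,117), predicted (255,121). The head is open and the tool is clear.

```bash
python3 -c "
from workcell import manip
print(manip.hand_in())"
```

```text
the job is handed in; nothing more can be done
None
```

The knob was pushed to the corner and then fully home in the short leg, with the print head open and the arm clear; the job was handed in at about 11 s, and no verdict was returned.

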